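# Push the blue-capped filter tube home in the push-fit collet

## Task

Take the blue-capped filter tube out of the wooden rack and push it, black nose down, into the green-mouthed collet of the air filter base, past the seal until it bottoms, then let go of it. Leave the red-capped tube standing in the rack.

Things in the scene. Friction and masses are not known exactly. Their poses are not given: they have to be found in the camera images.
- tube_blue: blue-capped filter tube, rigid, 30 mm diameter, 130 mm long, 80 g; black nose tapering over the lowest 14 mm to 23 mm, white body with grey rings, plain cap over the top 40 mm (grip there). Origin: centre of its foot; z runs up to the cap. Stands in one of two wells (14 mm deep, 2 mm play) of a fixed light wooden rack 160 x 64 x 22 mm; either well may hold it
- tube_red: the other filter tube, the same but with a red cap, upright in the rack's other well, 80 mm from the blue one; the line from tube to tube is the rack's long direction. Origin: centre of its foot; z up the tube. It stays where it is
- filter_base: air filter base, fixed: dark steel plate 120 x 100 x 6 mm, grey block 76 x 76 mm with its top 50 mm above the counter, gauge on its -x side, brass ports on its y sides, green collet funnel on top. Origin: underside, straight below the bore; z up. Four sprung rubber lips (the seal) in the bore resist with about 5 to 15 N all the way to the hard floor, then hold the tube
- collet_mouth (a point): centre of the green funnel's rim, 64 mm above the counter; z up along the bore. Funnel 62 mm across outside at the rim, about 54 inside, narrowing within 15 mm to the bore of 33 mm diameter. Seal lips 28 mm below the rim, where an unpushed tube stops with its foot about 15 mm above the floor. Hard floor 52 mm below this point; a bottomed tube stands 78 mm above the rim

How it is judged:
At the end, for the whole second after the job is handed in: The blue-capped tube stands in the collet, foot at least 44 mm below the rim (within 8 mm of the floor), within 10 mm of the bore's axis, upright within 10 degrees (cap up) and at rest; the red-capped tube stands upright within 10 degrees and within 30 mm of where it was (z of tube_blue in the frame of collet_mouth below -0.044 m and horizontal distance between tube_blue and collet_mouth below 0.01 m and angle between each of tube_blue, tube_red's own z axis and vertical below 0.175 rad and linear speed of tube_blue below 0.02 m/s and distance of tube_red from where it was at the start of the episode below 0.03 m); the robot touches nothing.
It fails at once if the red-capped tube is taken out of the rack or pushed about (distance of tube_red from where it was at the start of the episode above 0.03 m).
It also fails if it takes over 37 s, if anything falls off the work surface, if the arm or the gripper's body presses on something with over 40 N, if the wrist force passes 120 N, or if a joint passes its speed limit or range.

## Robot

A 6-joint arm with a two-finger parallel gripper is mounted at the origin on a cart in front of the work surface, level with it; the furniture and walls round the work are solid. World frame = base frame: x ahead of the robot, y to its left, z up, the work surface at z = 0. Lengths are in m, angles in rad, forces in N, time in s.
With the tool pointing down it reaches from about 0.35 to 0.975 m from the base axis. Payload 4.9 kg.
Tool frame: the origin (TCP) lies on the mounting face of the last link; the fingertips stand 173 mm ahead of it and the grasp point (between the pads) lies 155 mm ahead of it; z points along the fingers, y is the line along which they close (so a half turn about z gives the same grasp; the last joint's range is limited). The gripper opens to 85 mm and grips with 20 to 120 N. Pads are 22 mm wide; open, the fingers measure 114 mm over their backs; the gripper's body (76 mm by 85 mm) begins 54 mm behind the grasp point. The pads swing forward as they close: fully open they stand 13 mm farther back than shut.
Start: joints at [-1.462, 0.053, 1.613, -0, 1.476, -0.119], TCP at [0.141, -0.609, 0.405] pointing down, gripper open.
Joint ranges: [-3.01, 3.01], [-1.01, 2.22], [0.06, 2.58], [-1.02, 4.17], [0.09, 2.62], [-3.14, 3.14]. Speed limits (rad/s): [2.57, 2.57, 3.14, 3.14, 3.14, 3.14].

## Interface

Orientations are given as a rotation vector (axis times angle).
In Python, from station import monitor, eyes, finish_job gives the robot as it stands. The module is installed in compiled form; this text tells all that it offers.
- The arm moves only by the tool step_arm, never from a script. Its argument "commands" is a list of rows, each a list of 3 entries, a list of its own where there are three numbers: the opening in per cent of the stroke, from 0 (shut) to 100 (fully open), then the shift along the tool's x, y, z in mm, then the turn about the tool's z in degrees. In form: [[hand, [x, y, z], yaw], ...]. A call has 1 to 12 rows; each row is the pose to reach, as a shift and turn from the pose commanded when the call began, along the tool's axes at that moment; what a row does not reach only later rows make up. A row lasts 1/8 s, in which the tool goes at most 62.5 mm and 10.7 degrees, less where a joint would pass 70% of its speed; a pose out of reach is approached as far as the arm can. A call with a gripper value outside its range is refused whole. The fingers move at their own pace and stop on an object; "squeeze" is the grip in N (left out, the last holds). Time passes only in rows, so rows that repeat a pose let the fingers close. It gives the time, the measured TCP pose, the force, the opening and the grip force at its end, in the units of the state.
- monitor.get_obs(): the state, without advancing time (a new reading comes with each control period).
- eyes.get_image(name): name is "side" or "top" or "wrist"; returns the picture (420x560x3 uint8, red, green, blue); there is no depth.
- eyes.camera_info(name): a dict with "camera_matrix" (3x3 intrinsics, pixels), "k1" (the pictures are not rectified: a ray, as slopes to the right and down, at radius r is drawn at 1 + k1 r^2 times it, then the intrinsics apply), "extrinsics" (4x4, takes a point from camera to world coordinates). Camera axes: x right, y down, z forward; pixel columns grow to the right and rows downward; lengths in m; the calibration is good to about 2 mm. A picture is of the moment at which its call begins: read the wrist's pose just before it. camera_info takes no time and is no camera call; for the wrist camera it gives the pose at the moment of the call.
- finish_job(): hands the job in; it is judged then, once.
The state is a dict: "t": time; "q": joint angles; "dq": joint speeds; "effort": joint torques, N m; "tool_pos": TCP position; "tool_rot": TCP orientation; "contact_force": force on the tool from outside, world axes, zero at the start; "wrist_torque": the same for the moment, N m; "opening": finger opening in m; "grip_force": force on a finger pad.
Only numpy, scipy, OpenCV 4.12 (cv2) and the standard library are available. Lean on these libraries where they do the work, as an engineer would, in place of code of your own. Each camera call takes 0.05 s, during which the arm holds its last target. There are 200 camera calls.

## Working session

There is one attempt and no reset: what is moved stays moved. The work goes in short steps, Python scripts to look and compute and a tool call to move; the robot and the scene stay as the last step left them, time stands still between calls to the robot, and variables do not carry over. Pictures are saved under pics/ and viewed, at most 10 in all, crops included, and the job is handed in when it is done.

Besides the shell and the picture viewer there is one more tool, called in YAML: its name, and indented under it one key for each argument. step_arm: Moves the arm, as the interface text tells. Its arguments: {"type":"object","properties":{"commands":{"type":"array"},"squeeze":{"type":"number"}},"required":["commands"]}

```bash
mkdir -p pics; cat > h.py <<'E'
import numpy as np, cv2
from station import monitor, eyes, finish_job
from scipy.spatial.transform import Rotation as R
def grab(n,f):
    im=eyes.get_image(n); cv2.imwrite('pics/'+f,im[:,:,::-1]); return im
def ray(info,u,v):
    K=np.array(info["camera_matrix"]);T=np.array(info["extrinsics"])
    x=cv2.undistortPoints(np.array([[[u,v]]],float),K,np.array([info["k1"],0,0,0,0.]))[0,0] if 0 else None
    d=np.array([(u-K[0,2])/K[0,0],(v-K[1,2])/K[1,1]]);s=d.copy()
    for _ in range(30): s=d/(1+info["k1"]*(s@s))
    w=T[:3,:3]@np.array([s[0],s[1],1]); return T[:3,3],w/np.linalg.norm(w)
def onz(info,u,v,z):
    o,w=ray(info,u,v); return o+w*(z-o[2])/w[2]
def tri(rs):
    A=sum(np.eye(3)-np.outer(w,w) for o,w in rs);b=sum((np.eye(3)-np.outer(w,w))@o for o,w in rs);return np.linalg.solve(A,b)
E
python3 - <<'E'
from h import *
np.set_printoptions(precision=4,suppress=True)
print(monitor.get_obs())
a=[grab(n,n+'0.png') for n in('top','side')]
for n in('top','side'):
    i=eyes.camera_info(n);print(n,i)
cv2.imwrite('pics/both.png',cv2.resize(np.hstack(a)[:,:,::-1],(800,300)))
E
```

```text
{'t': 0.0, 'q': array([-1.462 ,  0.0534,  1.6143,  0.    ,  1.476 , -0.119 ]), 'dq': array([-0.0018, -0.    , -0.0013, -0.0009,  0.0006,  0.0003]), 'effort': array([ -0.0005, -39.3682, -37.0184,  -0.0004,   0.007 ,  -0.    ]), 'tool_pos': array([ 0.1411, -0.6086,  0.4035]), 'tool_rot': array([-3.1191, -0.3568, -0.    ]), 'contact_force': array([ 1.2835, -1.0176, -0.2724]), 'wrist_torque': array([-0.0126,  0.0427,  0.0331]), 'grip_force': 0.0, 'opening': 0.08556849226056293}
top {'camera_matrix': array([[394.7995,   0.    , 283.9665],
       [  0.    , 394.7995, 213.7221],
       [  0.    ,   0.    ,   1.    ]]), 'k1': 0.036474011267262234, 'extrinsics': array([[ 0.0207, -0.997 ,  0.074 ,  0.443 ],
       [-0.9996, -0.0222, -0.019 ,  0.2197],
       [ 0.0206, -0.0736, -0.9971,  0.9105],
       [ 0.    ,  0.    ,  0.    ,  1.    ]])}
side {'camera_matrix': array([[412.6757,   0.    , 275.5688],
       [  0.    , 412.6757, 203.402 ],
       [  0.    ,   0.    ,   1.    ]]), 'k1': -0.008534104294753254, 'extrinsics': array([[-0.9203, -0.2176,  0.3252,  0.2657],
       [-0.3908,  0.551 , -0.7373,  0.8252],
       [-0.0188, -0.8056, -0.5921,  0.5743],
       [ 0.    ,  0.    ,  0.    ,  1.    ]])}
```

View pics/top0.png

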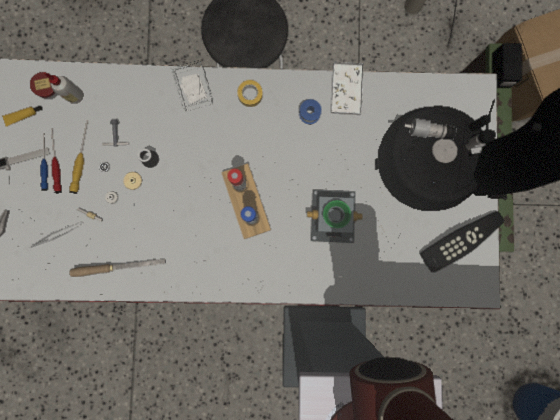

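View pics/side0.png

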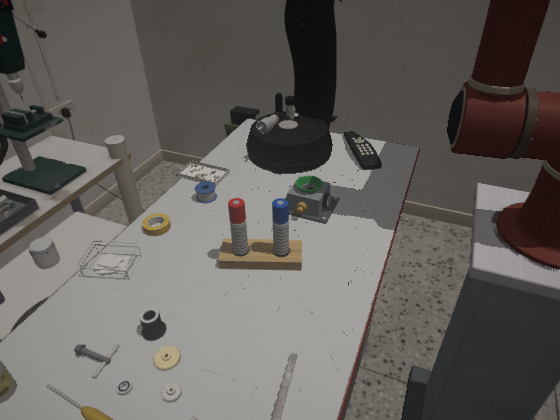

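The top view shows the blue cap at about (248,213), the red cap at (235,176) and the green collet at (336,212). The side view agrees: blue cap (281,210), red cap (237,210), collet (309,185). The arm is at right, and a dark dome stands at about (432,158) in the top view.

```bash
python3 - <<'E'
from h import *
np.set_printoptions(precision=4,suppress=True)
I={n:eyes.camera_info(n) for n in('top','side')}
im={n:cv2.imread(f'pics/{n}0.png') for n in I}
box={'top':dict(blue=(235,195,265,232),red=(222,160,250,192),green=(315,190,360,235)),
 'side':dict(blue=(265,190,300,228),red=(222,190,252,228),green=(285,170,335,200))}
ra={}
for n in I:
  hsv=cv2.cvtColor(im[n],cv2.COLOR_BGR2HSV)
  for c,(x0,y0,x1,y1) in box[n].items():
    h=hsv[...,0];s=hsv[...,1];v=hsv[...,2]
    m={'blue':(h>100)&(h<130),'red':(h<8)|(h>172),'green':(h>45)&(h<90)}[c]&(s>90)&(v>30)
    k=np.zeros_like(m);k[y0:y1,x0:x1]=m[y0:y1,x0:x1]
    ys,xs=np.nonzero(k); print(n,c,len(xs),xs.min(),xs.max(),ys.min(),ys.max(),xs.mean(),ys.mean())
    ra[n,c]=ray(I[n],xs.mean(),ys.mean())
    (e,a,ang)=cv2.fitEllipse(cv2.convexHull(np.c_[xs,ys].astype(np.int32)))
    print('  ellipse',e,a,ang, 'onz',onz(I[n],*e,0.064 if c=='green' else .138 if n=='top' else .118))
for c in('blue','red','green'): print(c,tri([ra['top',c],ra['side',c]]))
crop=[cv2.resize(im['top'][150:245,215:370],None,fx=5,fy=5,interpolation=cv2.INTER_CUBIC)]
cv2.imwrite('pics/crop_top.png',crop[0])
for u,v in((432,158),):print('dome',onz(I['top'],u,v,.1))
E
```

```text
top blue 139 241 255 207 221 248.18705035971223 213.83453237410072
  ellipse (248.05662536621094, 213.77772521972656) (13.981800079345703, 14.712126731872559) 147.32154846191406 onz [0.4987 0.2753 0.138 ]
top red 175 228 242 168 185 235.22857142857143 176.42857142857142
  ellipse (235.0688934326172, 176.3378143310547) (14.46042251586914, 17.346921920776367) 160.06448364257812 onz [0.572  0.3028 0.138 ]
top green 220 323 350 200 226 334.5772727272727 209.6909090909091
  ellipse (336.52069091796875, 213.57553100585938) (26.8893985748291, 26.94917106628418) 64.29615783691406 onz [0.5087 0.0903 0.064 ]
side blue 327 273 288 198 223 280.7859327217125 210.8868501529052
  ellipse (280.4537048339844, 210.32211303710938) (17.583030700683594, 27.19706916809082) 179.04637145996094 onz [0.4997 0.2733 0.118 ]
side red 349 228 245 198 223 236.68767908309457 210.945558739255
  ellipse (236.45472717285156, 210.46376037597656) (19.070114135742188, 26.790151596069336) 173.6990966796875 onz [0.5744 0.3033 0.118 ]
side green 223 296 321 176 190 308.4260089686099 181.86547085201795
  ellipse (308.62249755859375, 183.06771850585938) (14.900154113769531, 25.8029842376709) 91.06908416748047 onz [0.5073 0.092  0.064 ]
blue [0.499 0.276 0.119]
red [0.5744 0.3043 0.1177]
green [0.5122 0.0938 0.0675]
dome [ 0.6265 -0.102   0.1   ]
```

View pics/crop_top.png

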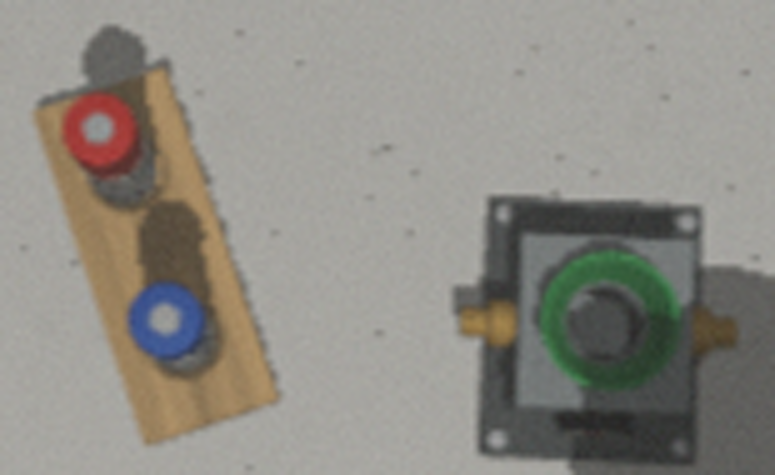

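```bash
cat >> h.py <<'E'
def to(p,ydir=None):
    o=monitor.get_obs();M=R.from_rotvec(o['tool_rot']).as_matrix()
    d=M.T@(np.array(p)-o['tool_pos'])*1000; y=None
    if ydir is not None:
        t=M.T@np.array(ydir); y=(np.degrees(np.arctan2(t[1],t[0]))-90+90)%180-90
    return np.round(d,1),y
E
python3 - <<'E'
from h import *
np.set_printoptions(precision=4,suppress=True)
print(R.from_rotvec(monitor.get_obs()['tool_rot']).as_matrix())
y=[-.353,.936,0]
for p in([.42,-.15,.42],[.499,.275,.42],[.508,.091,.42]):print(to(p,y))
I=eyes.camera_info('side')
# dome height: vertical line at dome centre
for v in(115,125,135):
  o,w=ray(I,288,v); t=(-.102-o[1])/w[1]; print(v,o+w*t)
E
```

```text
[[ 0.9742  0.2258 -0.0002]
 [ 0.2258 -0.9742  0.0019]
 [ 0.0002 -0.0019 -1.    ]]
(array([ 375.3, -383.8,  -15.6]), np.float64(-7.611752657081723))
(array([ 548.2, -780. ,  -14.8]), np.float64(-7.611752657081723))
(array([ 515.4, -598.7,  -15.2]), np.float64(-7.611752657081723))
115 [ 0.6336 -0.102   0.1252]
125 [ 0.6336 -0.102   0.097 ]
135 [ 0.6337 -0.102   0.0678]
```

step_arm:
  commands:
    - [100, [375, -384, -15], -7]
    - [100, [375, -384, -15], -7]
    - [100, [375, -384, -15], -7]
    - [100, [375, -384, -15], -7]
    - [100, [375, -384, -15], -7]
    - [100, [375, -384, -15], -7]
    - [100, [375, -384, -15], -7]
    - [100, [375, -384, -15], -7]
    - [100, [375, -384, -15], -7]
    - [100, [515, -599, -15], -7]
    - [100, [515, -599, -15], -7]
    - [100, [515, -599, -15], -7]
  squeeze: 60

```text
t: 1.6
tool_pos: [0.4841, 0.0282, 0.4195]
tool_rot: [3.093, 0.547, 0.0]
contact_force: [0.5, -0.4, 0.5]
opening: 0.0851
grip_force: 0.0
```

step_arm:
  commands:
    - [100, [0, 0, 0], 0]
    - [100, [0, 0, 0], 0]

```text
t: 1.85
tool_pos: [0.4838, 0.0262, 0.4192]
tool_rot: [3.093, 0.548, -0.002]
contact_force: [0.3, -0.6, -0.6]
opening: 0.0852
grip_force: 0.0
```

```bash
python3 - <<'E'
from h import *
np.set_printoptions(precision=4,suppress=True)
o=monitor.get_obs();print(o['t'],o['q'],o['tool_pos'],o['tool_rot'])
import json
i=eyes.camera_info('wrist');print(i)
im=grab('wrist','w1.png')
y=[-.353,.936,0]
for p in([.499,.275,.42],[.499,.275,.273]):print(to(p,y))
E
```

```text
1.85 [-0.0996 -0.3017  1.9123 -0.0005  1.5321  1.1205] [0.4838 0.0262 0.4192] [ 3.0932  0.548  -0.0019]
{'camera_matrix': array([[322.667 ,   0.    , 286.5913],
       [  0.    , 322.667 , 205.3846],
       [  0.    ,   0.    ,   1.    ]]), 'k1': -0.0632686949996286, 'extrinsics': array([[ 0.3437, -0.8884, -0.3044,  0.5628],
       [-0.9391, -0.325 , -0.112 ,  0.0549],
       [ 0.0006,  0.3243, -0.946 ,  0.3884],
       [ 0.    ,  0.    ,  0.    ,  1.    ]])}
(array([  99.7, -229.2,   -0.8]), np.float64(-0.6565841470472833))
(array([  99.8, -229.2,  146.2]), np.float64(-0.6565841470472833))
```

View pics/w1.png

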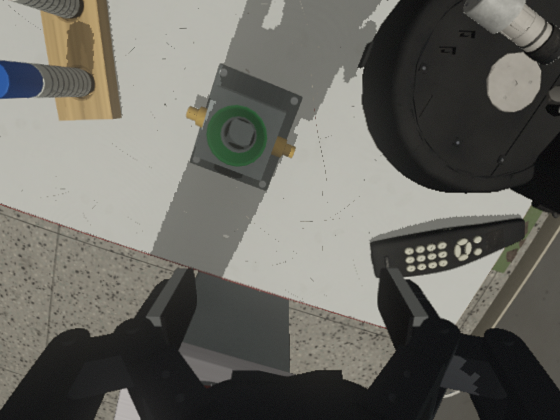

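The wrist view shows the collet at about (237,134) and the blue tube at the left edge (20-90,80). I'll measure the collet here and move over to the blue tube.

```bash
python3 - <<'E'
from h import *
i=eyes.camera_info('wrist');im=cv2.imread('pics/w1.png')
h=cv2.cvtColor(im,cv2.COLOR_BGR2HSV)
m=(h[...,0]>45)&(h[...,0]<90)&(h[...,1]>90)&(h[...,2]>25);k=np.zeros_like(m);k[95:175,195:280]=m[95:175,195:280]
ys,xs=np.nonzero(k);e=cv2.fitEllipse(cv2.convexHull(np.c_[xs,ys].astype(np.int32)));print(len(xs),e,onz(i,*e[0],.064))
E
```

```text
1692 ((236.53582763671875, 135.3205108642578), (58.46847152709961, 61.29877471923828), 148.332763671875) [0.51056359 0.08781204 0.064     ]
```

step_arm:
  commands:
    - [100, [100, -229, -1], -1]
    - [100, [100, -229, -1], -1]
    - [100, [100, -229, -1], -1]
    - [100, [100, -229, -1], -1]
    - [100, [100, -229, -1], -1]
    - [100, [100, -229, 30], -1]
    - [100, [100, -229, 30], -1]
    - [100, [100, -229, 30], -1]

```text
t: 2.9
tool_pos: [0.4999, 0.2741, 0.3905]
tool_rot: [3.089, 0.57, 0.001]
contact_force: [0.5, 0.4, -0.2]
opening: 0.0855
grip_force: 0.0
```

```bash
python3 - <<'E'
from h import *
np.set_printoptions(precision=4,suppress=True)
o=monitor.get_obs();print(o['t'],o['q'],o['tool_pos'],o['tool_rot'])
im=grab('wrist','w2.png');i=eyes.camera_info('wrist')
h=cv2.cvtColor(im,cv2.COLOR_RGB2HSV)
for c,m in(('blue',(h[...,0]>100)&(h[...,0]<130)),('red',(h[...,0]<8)|(h[...,0]>172))):
  m=(m&(h[...,1]>110)&(h[...,2]>40)).astype(np.uint8)
  n,l,s,ce=cv2.connectedComponentsWithStats(m);
  for j in range(1,n):
    if s[j,4]>150:print(c,s[j],ce[j],onz(i,*ce[j],.125))
for p in([.499,.275,.42],[.499,.275,.273]):print(to(p,[-.353,.936,0]))
E
```

```text
2.9 [ 0.371  -0.0686  1.7574 -0.0002  1.4522  1.5768] [0.4999 0.2741 0.3905] [3.0894 0.5702 0.001 ]
blue [470   0  60  20 576] [501.3177   7.0451] [0.6866 0.1912 0.125 ]
blue [274 193  31  38 571] [292.6427 210.4711] [0.5018 0.2697 0.125 ]
red [ 264   78   44   46 1275] [285.8557 100.2659] [0.5762 0.3037 0.125 ]
(array([ -0.6,  -0.9, -28.9]), np.float64(0.2726501283403877))
(array([ -0.9,  -0.9, 118.1]), np.float64(0.2726501283403877))
```

View pics/w2.png

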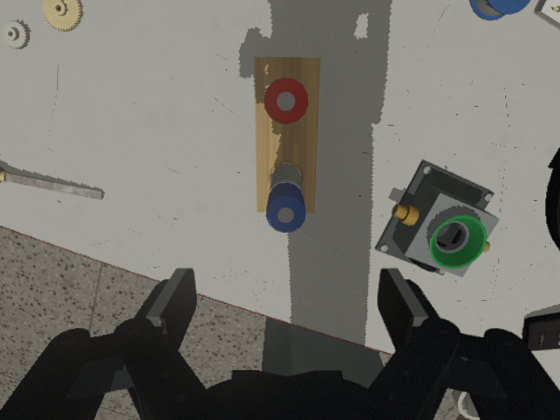

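The wrist view is aligned with the rack: blue cap-top spot at (285,214), red at (286,101), collet rim at (458,242).

```bash
python3 - <<'E'
from h import *
i=eyes.camera_info('wrist');im=cv2.imread('pics/w2.png')
print('blue',onz(i,285.5,214.5,.138),'red',onz(i,286,101.5,.138))
h=cv2.cvtColor(im,cv2.COLOR_BGR2HSV)
m=(h[...,0]>45)&(h[...,0]<90)&(h[...,1]>90)&(h[...,2]>25);k=np.zeros_like(m);k[205:275,420:495]=m[205:275,420:495]
ys,xs=np.nonzero(k);e=cv2.fitEllipse(cv2.convexHull(np.c_[xs,ys].astype(np.int32)));print(len(xs),e,onz(i,*e[0],.064))
for z in(.33,.275):print(to([.4995,.275,z]))
E
```

```text
blue [0.50119261 0.27533495 0.138     ] red [0.57564907 0.3033955  0.138     ]
1516 ((457.6051330566406, 241.37249755859375), (49.50691223144531, 60.447784423828125), 56.031158447265625) [0.5110236  0.08957549 0.064     ]
(array([-0.3, -0.8, 61.1]), None)
(array([ -0.4,  -0.8, 116.1]), None)
```

step_arm:
  commands:
    - [100, [0, -1, 40], 0]
    - [100, [0, -1, 80], 0]
    - [100, [0, -1, 100], 0]
    - [100, [0, -1, 117], 0]
    - [100, [0, -1, 117], 0]
    - [0, [0, -1, 117], 0]
    - [0, [0, -1, 117], 0]
    - [0, [0, -1, 117], 0]
    - [0, [0, -1, 117], 0]
    - [0, [0, -1, 117], 0]
    - [0, [0, -1, 117], 0]
    - [0, [0, -1, 117], 0]
  squeeze: 70

```text
t: 4.45
tool_pos: [0.4994, 0.2765, 0.2738]
tool_rot: [-3.089, -0.574, -0.003]
contact_force: [0.3, -0.8, 5.0]
opening: 0.0284
grip_force: 68.8
```

step_arm:
  commands:
    - [0, [0, 0, 0], 0]
    - [0, [0, 0, 0], 0]
    - [0, [0, 0, 0], 0]
    - [0, [0, 0, 0], 0]

```text
t: 4.95
tool_pos: [0.4994, 0.2765, 0.2738]
tool_rot: [-3.089, -0.574, -0.003]
contact_force: [-0.2, -1.5, 5.7]
opening: 0.0286
grip_force: 68.8
```

step_arm:
  commands:
    - [0, [0, 0, -15], 0]
    - [0, [0, 0, -30], 0]
    - [0, [0, 0, -60], 0]
    - [0, [0, 0, -90], 0]
    - [0, [0, 0, -100], 0]
    - [0, [0, 0, -100], 0]
    - [0, [0, 0, -100], 0]

```text
t: 5.82
tool_pos: [0.4986, 0.2763, 0.371]
tool_rot: [3.088, 0.574, -0.004]
contact_force: [0.0, 0.1, -0.8]
opening: 0.0283
grip_force: 68.9
```

```bash
python3 - <<'E'
from h import *
np.set_printoptions(precision=4,suppress=True)
o=monitor.get_obs();print(o['t'],o['tool_pos'],o['contact_force'],o['wrist_torque'],o['opening'],o['grip_force'])
grab('side','s3.png')
im=grab('wrist','w3.png');i=eyes.camera_info('wrist')
h=cv2.cvtColor(im,cv2.COLOR_RGB2HSV)
for c,m in(('blue',(h[...,0]>100)&(h[...,0]<130)),):
  m=(m&(h[...,1]>110)&(h[...,2]>40)).astype(np.uint8)
  n,l,s,ce=cv2.connectedComponentsWithStats(m);
  for j in range(1,n):
    if s[j,4]>150:print(c,s[j],ce[j])
a=cv2.imread('pics/s3.png')[90:300,180:400];b=cv2.imread('pics/w3.png')
cv2.imwrite('pics/c3.png',np.hstack([cv2.resize(a,(400,382)),cv2.resize(b,(400,300))[np.minimum(np.arange(382),299)]]))
tp=o['tool_pos'];M=R.from_rotvec(o['tool_rot']).as_matrix();print(M)
print(to(tp+np.array([.010,-.185,0])))
E
```

```text
5.825 [0.4986 0.2763 0.371 ] [ 0.0143  0.0579 -0.8325] [-0.0206  0.0031  0.0047] 0.02829463576106488 68.94682288169861
blue [486   0  57  14 328] [514.6707   5.1189]
blue [ 251  245   73  102 4969] [288.3123 297.2097]
[[ 0.9333  0.3592 -0.0025]
 [ 0.3592 -0.9333 -0.0009]
 [-0.0027 -0.     -1.    ]]
(array([-57.2, 176.2,   0.1]), None)
```

View pics/c3.png

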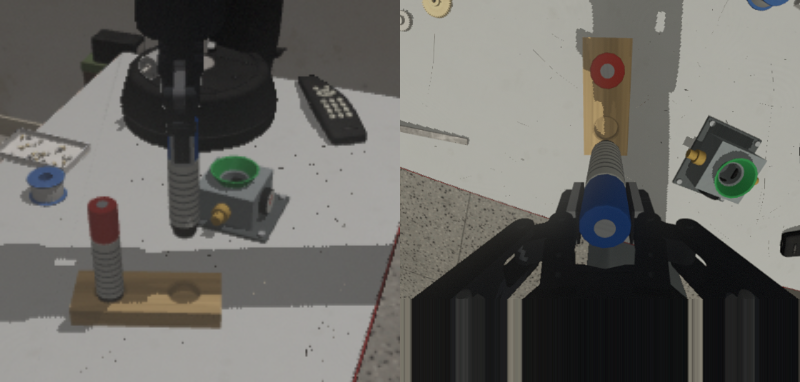

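The tube is held and looks upright, with its nose at about (281,216) in the full side image. The red tube is undisturbed.

step_arm:
  commands:
    - [0, [-19, 59, 0], 0]
    - [0, [-38, 118, 0], 0]
    - [0, [-57, 177, 0], 0]
    - [0, [-57, 177, 0], 0]
    - [0, [-57, 177, 0], 0]
    - [0, [-57, 177, 15], 0]
    - [0, [-57, 177, 15], 0]
    - [0, [-57, 177, 15], 0]

```text
t: 6.92
tool_pos: [0.5092, 0.0916, 0.3571]
tool_rot: [-3.088, -0.576, 0.002]
contact_force: [0.4, 0.6, 0.3]
opening: 0.0289
grip_force: 69.4
```

```bash
python3 - <<'E'
from h import *
np.set_printoptions(precision=4,suppress=True)
o=monitor.get_obs();print(o['t'],o['tool_pos'],o['contact_force'])
a=grab('side','s4.png')[100:240,240:380];b=grab('wrist','w4.png')[60:410,150:430]
cv2.imwrite('pics/c4.png',np.hstack([cv2.resize(a,(440,440),interpolation=cv2.INTER_CUBIC),cv2.resize(b,(352,440))])[:,:,::-1])
print(to([.509,.0905,.371]))
E
```

```text
6.925 [0.5092 0.0916 0.3571] [0.3784 0.6064 0.3331]
(array([ -0.7,   0.6, -13.1]), None)
```

View pics/c4.png

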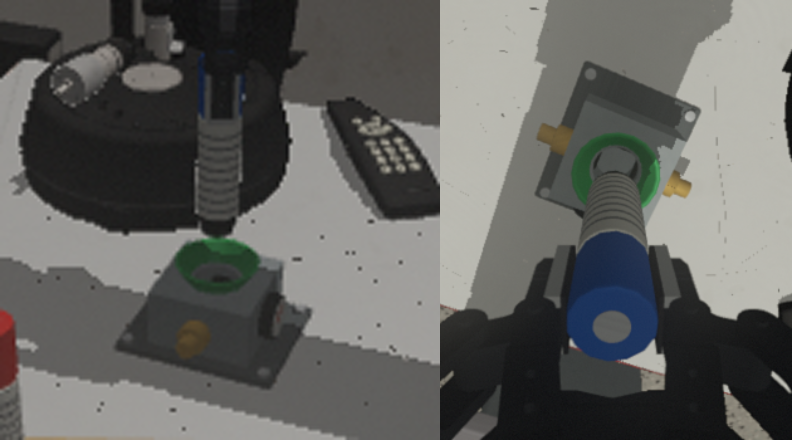

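The nose hangs over the funnel and is centred in both views (side crop (217,230) over (217,262)). I'll lower it to just above the seal.

step_arm:
  commands:
    - [0, [-1, 1, 10], 0]
    - [0, [-1, 1, 20], 0]
    - [0, [-1, 1, 28], 0]
    - [0, [-1, 1, 34], 0]
    - [0, [-1, 1, 40], 0]
    - [0, [-1, 1, 46], 0]
    - [0, [-1, 1, 50], 0]
    - [0, [-1, 1, 50], 0]

```text
t: 8.02
tool_pos: [0.5087, 0.0895, 0.3073]
tool_rot: [-3.089, -0.574, 0.001]
contact_force: [0.4, -0.5, 0.0]
opening: 0.0288
grip_force: 69.4
```

step_arm:
  commands:
    - [0, [0, 0, 4], 0]
    - [0, [0, 0, 8], 0]
    - [0, [0, 0, 12], 0]
    - [0, [0, 0, 16], 0]
    - [0, [0, 0, 20], 0]
    - [0, [0, 0, 23], 0]
    - [0, [0, 0, 25], 0]
    - [0, [0, 0, 25], 0]
  squeeze: 100

```text
t: 9.02
tool_pos: [0.509, 0.0895, 0.2828]
tool_rot: [3.089, 0.574, 0.001]
contact_force: [1.1, 0.0, 2.5]
opening: 0.0282
grip_force: 98.4
```

step_arm:
  commands:
    - [0, [0, 0, 2], 0]
    - [0, [0, 0, 4], 0]
    - [0, [0, 0, 5], 0]
    - [0, [0, 0, 6], 0]
    - [0, [0, 0, 6], 0]

```text
t: 9.65
tool_pos: [0.5091, 0.0895, 0.2778]
tool_rot: [-3.089, -0.574, -0.001]
contact_force: [-1.1, 0.1, 9.1]
opening: 0.0282
grip_force: 99.0
```

```bash
python3 - <<'E'
from h import *
o=monitor.get_obs();print(o['t'],o['tool_pos'],o['contact_force'])
a=grab('side','s5.png')[100:240,240:380];b=grab('wrist','w5.png')[60:410,150:430]
cv2.imwrite('pics/c5.png',np.hstack([cv2.resize(a,(440,440),interpolation=cv2.INTER_CUBIC),cv2.resize(b,(352,440))])[:,:,::-1])
E
```

```text
9.65 [0.50910023 0.08951784 0.27778645] [-1.12086178  0.06290488  9.11110869]
```

View pics/c5.png

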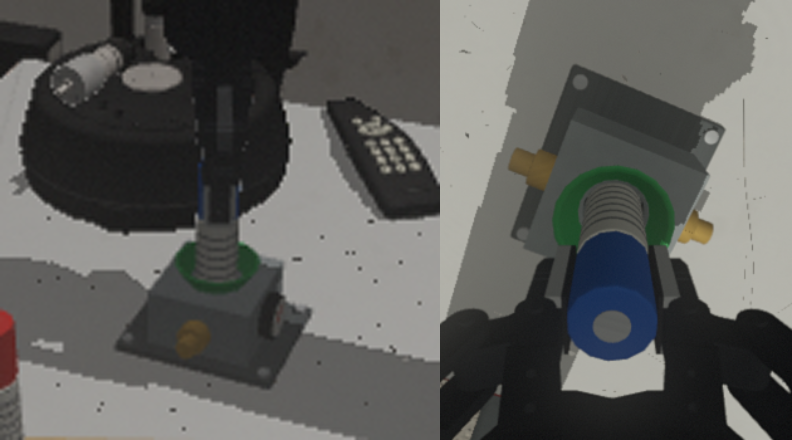

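There is no slip in the hand (cap top still at the same pixel) and the tube is deep in the funnel. I'll press a bit more to confirm the floor.

step_arm:
  commands:
    - [0, [0, 0, 1], 0]
    - [0, [0, 0, 2], 0]
    - [0, [0, 0, 3], 0]
    - [0, [0, 0, 3], 0]

```text
t: 10.25
tool_pos: [0.5098, 0.0897, 0.2777]
tool_rot: [-3.089, -0.574, -0.002]
contact_force: [-6.1, -0.1, 21.8]
opening: 0.0278
grip_force: 100.2
```

The TCP has stopped and the force is rising, so the tube is bottomed. Next: relax, release, retreat.

step_arm:
  commands:
    - [0, [0, 0, -2], 0]
    - [0, [0, 0, -2], 0]
    - [100, [0, 0, -2], 0]
    - [100, [0, 0, -2], 0]
    - [100, [0, 0, -2], 0]
    - [100, [0, 0, -2], 0]
    - [100, [0, 0, -2], 0]
    - [100, [0, 0, -2], 0]
    - [100, [0, 0, -2], 0]
    - [100, [0, 0, -2], 0]

```text
t: 11.5
tool_pos: [0.5088, 0.0895, 0.2757]
tool_rot: [-3.089, -0.574, -0.0]
contact_force: [-0.4, 1.6, 0.1]
opening: 0.0851
grip_force: 0.0
```

step_arm:
  commands:
    - [100, [0, 0, -20], 0]
    - [100, [0, 0, -50], 0]
    - [100, [0, 0, -90], 0]
    - [100, [0, 0, -130], 0]
    - [100, [0, 0, -150], 0]
    - [100, [0, 0, -150], 0]
    - [100, [0, 0, -150], 0]

```text
t: 12.38
tool_pos: [0.5085, 0.0895, 0.4236]
tool_rot: [-3.088, -0.574, 0.005]
contact_force: [-0.5, 0.9, -1.4]
opening: 0.0854
grip_force: 0.0
```

```bash
python3 - <<'E'
from h import *
o=monitor.get_obs();print(o['t'],o['tool_pos'],o['contact_force'],o['opening'])
I=eyes.camera_info('side')
a=grab('side','s6.png');h=cv2.cvtColor(a,cv2.COLOR_RGB2HSV)
m=((h[...,0]>100)&(h[...,0]<130)&(h[...,1]>90)&(h[...,2]>30)).astype(np.uint8)
n,l,s,c=cv2.connectedComponentsWithStats(m)
for j in range(1,n):
  if s[j,4]>150: print(s[j],c[j],onz(I,*c[j],.122))
a=a[90:300,200:410];b=grab('wrist','w6.png')
cv2.imwrite('pics/c6.png',np.hstack([cv2.resize(a,(400,400),interpolation=cv2.INTER_CUBIC),cv2.resize(b,(400,300))[np.minimum(np.arange(400),299)]])[:,:,::-1])
E
```

```text
12.375 [0.50849871 0.08946386 0.42356634] [-0.46942519  0.88686985 -1.36953215] 0.08542417551510983
[303 149  13  22 251] [308.96812749 160.21513944] [0.5085696  0.09105293 0.122     ]
```

View pics/c6.png

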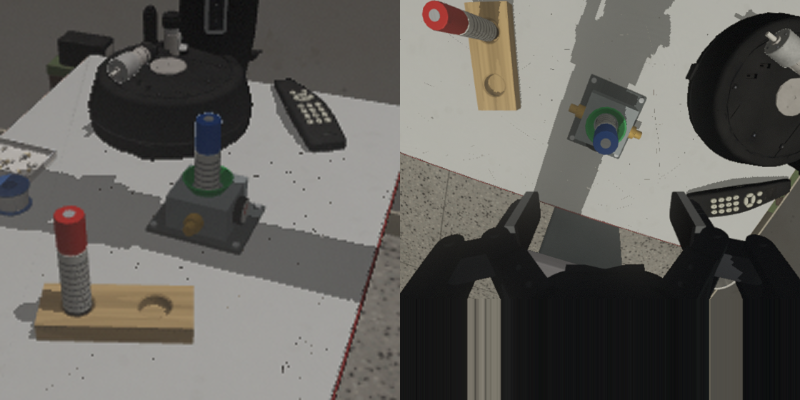

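The blue tube stands upright in the collet. Its cap centre ray crosses z = 0.122 at (0.509, 0.091), which matches the bottomed height. The red tube is still in the rack and the gripper is clear.

```bash
python3 -c "
from h import *
print(finish_job())"
```

```text
the job is handed in; nothing more can be done
None
```

The blue-capped tube is in the collet, pushed to the hard floor and released, the red-capped tube is still standing in the rack, and I handed the job in at about 12.5 s; `finish_job()` returned no verdict.

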